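# Swing the straightedge into the strap jig

### The arm

A 7-joint arm with a two-finger parallel gripper is mounted at the origin on the work surface. World frame = base frame: x ahead of the robot, y to its left, z up, the work surface at z = 0. Lengths are in m, angles in rad, forces in N, time in s.
With the tool pointing down it reaches from about 0.425 to 0.875 m from the base axis. Payload 4.7 kg.
Tool frame: the origin (TCP) lies on the centre line of the jaws, within the pads' length; the fingertips stand 14 mm ahead of it and the grasp point (between the pads) lies 5 mm behind it; z points along the fingers, y is the line along which they close (so a half turn about z gives the same grasp; the last joint's range is limited). The gripper opens to 87 mm and grips with 3 to 60 N. Pads are 19 mm wide; open, the fingers measure 117 mm over their backs; the gripper's body (75 mm by 190 mm) begins 51 mm behind the grasp point.
Start: joints at [1.162, 0.321, -0.07, 1.45, 0.023, 1.371, -0.057], TCP at [0.267, -0.593, 0.237] pointing down, gripper open.
Joint ranges: [-2.86, 2.86], [-0.3, 2.09], [-1.38, 1.24], [0.06, 2.45], [-1.56, 4.7], [0.09, 2.05], [-2.69, 2.69]. Speed limits (rad/s): [2.57, 2.57, 3.14, 3.14, 3.14, 3.14, 3.14].

### API

Orientations are given as a rotation vector (axis times angle).
In Python, from bench import * gives the robot as it stands.
- The arm moves only by the shell command python3 -m jog 'ROWS' [FORCE]. ROWS is JSON, a list of rows, each an object of numbers: "claw": the finger opening in mm, from 0 to 87; "dx", "dy", "dz": the shift along the tool's x, y, z in mm; "spin": the turn about the tool's z in degrees. In form: [{"claw": .., "dx": .., "dy": .., "dz": .., "spin": ..}, ...]. A call has 1 to 20 rows; each row is the pose to reach, as a shift and turn from the pose commanded when the call began, along the tool's axes at that moment; what a row does not reach only later rows make up. A row lasts 1/12 s, in which the tool goes at most 41.7 mm and 7.16 degrees, less where a joint would pass 70% of its speed; a pose out of reach is approached as far as the arm can. A call with a gripper value outside its range is refused whole. The fingers move at their own pace and stop on an object; FORCE is the grip in N (left out, the last holds). Time passes only in rows, so rows that repeat a pose let the fingers close. It gives the time, the measured TCP pose, the force, the opening and the grip force at its end, in the units of the state.
- get_state(): the state, without advancing time (a new reading comes with each control period).
- get_image(name): name is "scene" or "top" or "wrist"; returns a dict with "frame" (384x512x3 uint8, red, green, blue), "depth" (384x512 float32, m along the optical axis (not along the pixel's ray), 0 where there is no reading), "K" (3x3 intrinsics, pixels), "T" (4x4, takes a point from camera to world coordinates); the wrist camera has in their place "mount" (4x4, takes a point from camera to tool coordinates, whose origin is the TCP and whose axes are the flange's). Camera axes: x right, y down, z forward; pixel columns grow to the right and rows downward; lengths in m; the calibration is good to about 2 mm. The wrist camera is an equidistant fisheye: a pixel r from the principal point sees the ray r / f radians off the axis. A picture is of the moment at which its call begins: read the wrist's pose just before it.
- close_job(): hands the job in; it is judged then, once.
The state is a dict: "time": time; "joint_positions": joint angles; "qd": joint speeds; "joint_torque": joint torques, N m; "position": TCP position; "tool_rot": TCP orientation; "ft_force": force on the tool from outside, world axes, zero at the start; "torque": the same for the moment, N m; "grip_width": opening from 0.0 (shut) to 1.0 (fully open); "grip_force": force on a finger pad.
Only numpy, scipy, OpenCV 4.12 (cv2) and the standard library are available. Lean on these libraries where they do the work, as an engineer would, in place of code of your own. Each camera call takes 0.05 s, during which the arm holds its last target. There are 200 camera calls.

### The job

Set the straightedge in the strap-cutting jig: while it still stands askew, bring its forked end up against the steel post, then, with the fork staying on the post, swing the far end in past the sprung roller until the edge lies against the red stop, and let go so that the spring holds it snug between post and stop. Work by feel, since the stop is set differently each time: the stop is easily knocked out of true, so never bear on it with more than about 1.5 kg (15 N), nor on the post with more than 2 kg (20 N), and leave the ring, the weight and the spool on the jig where they are.

Things in the scene. Friction and masses are not known exactly. Their poses are not given: they have to be found in the camera images.
- jig: plywood bed of the strap jig, fixed to the bench, 420 x 310 mm, top 12 mm above the bench. Origin at bench level under the post's axis; x runs along the line from the post to the catch, +y is the open side the straightedge is swung in from, z up. An aluminium carriage with the red stop and the brass roller is clamped on it anywhere within 24 mm of its middle setting along y, differently each time.
- stop_mid (a point): where the red stop's face would be at the carriage's middle setting (jig x 250, y -18 mm, on the bed): a point fixed to the jig, NOT the real stop, which is up to 24 mm from it along jig y, unmeasured. The rigid stop is a round stub, 16 mm across, 22 mm high, the face being its +y side, where the straightedge's side rests at home. Meeting it, the resistance climbs steeply.
- roller_mid (a point): likewise the middle setting of the roller (jig x 260, y 20 mm): brass, 6 mm radius, 15 mm high, freely turning on a spring that yields towards jig +x by up to 14 mm (2.7 N out, 0.4 N more per mm). It moves with the carriage: always 38 mm in y from the stop's face. Behind it a housing, jig x 294 to 330, y -42 to 40 mm, 31 mm high.
- post: fixed upright steel post on the jig bed, 16 mm diameter, 35 mm high. Origin on its axis at its foot, on the top of the bed.
- straightedge: loose aluminium straightedge, 0.35 kg, flat on the bed, starting askew: plate 36 mm wide, 8 thick, with a blue grip ridge along its middle, 14 wide, x 50 to 215 mm, top 46 mm above the underside. Its near end is an open 90 degree fork, 48 mm over the tips, pointing to -x. Origin: underside, where the post's axis lies when the fork is seated. x to the far end, z up; its -y side meets the stop.
- far_end (a point): middle of the straightedge's far end, 260 mm from its origin, at the underside; both corners are bevelled. Swinging it past the roller takes up to about 5 N there, which dies away as the roller drops behind the left (+y) bevel; within about 4 mm of the stop the spring drives it home by itself and holds it on stop and post with some 3 N.
- ring: loose brass ring, 40 mm across, 6 mm high, lying on the bed beside the post on the open side; leave alone
- weight: small dark steel weight with a knob, 40 mm across, 36 mm high, standing on the bed behind the line near the post; leave alone
- spool: white spool, 52 mm across, 44 mm high, upright on the bed at its far corner on the open side; leave alone

How it is judged:
On the way, in this order (a step that is already met when the one before it is completed fails the run):
1. the fork is pressed on the post while the straightedge is still askew (horizontal distance between straightedge and post below 0.004 m and contact force between straightedge and post above 1 N and angle between the x axis of straightedge and the x axis of jig, either way round above 0.2 rad), for 0.2 s.
2. the edge bears on the stop while the fork bears on the post (horizontal distance between straightedge and post below 0.004 m and contact force between straightedge and post above 0.5 N and contact force between straightedge and carriage_c0 above 1 N), for 0.2 s.
At the end, for the whole second after the job is handed in: the straightedge lies flat and still, let go, its fork on the post (origin within 3 mm of the post's axis) and its side against the red stop, held by the spring with at least 0.6 N on each, within 0.13 rad of the jig's line (horizontal distance between straightedge and post below 0.003 m and contact force between straightedge and post above 0.6 N and contact force between straightedge and carriage_c0 above 0.6 N and angle between the x axis of straightedge and the x axis of jig, either way round below 0.13 rad and angle between straightedge's own z axis and vertical below 0.05 rad and linear speed of straightedge below 0.01 m/s); the robot touches nothing.
It fails at once if the straightedge pressed on the post with more than 20 N (contact force between straightedge and post above 20 N).
It fails at once if the straightedge pressed on the stop with more than 15 N (contact force between straightedge and carriage_c0 above 15 N).
It fails at once if the ring, weight or spool on the jig was shifted by more than 15 mm (distance of any of ring, weight, spool from where it was at the start of the episode above 0.015 m).
It also fails if it takes over 69 s, if anything falls off the work surface, if the arm or the gripper's body presses on something with over 40 N, if the wrist force passes 120 N, or if a joint passes its speed limit or range.

## Working session

There is one attempt and no reset: what is moved stays moved. The work goes in short steps, Python scripts to look and compute and a shell command to move; the robot and the scene stay as the last step left them, time stands still between calls to the robot, and variables do not carry over. Pictures are saved under pics/ and viewed, at most 10 in all, crops included, and the job is handed in when it is done.

```bash
mkdir -p pics; python3 - <<'E'
from bench import *
import cv2,numpy as np
s=get_state();print(s)
for n in ["top","scene"]:
    d=get_image(n);cv2.imwrite(f"pics/{n}0.png",d["frame"][:,:,::-1]);np.savez(f"{n}0.npz",**d);print(n,d["K"],d["T"])
E
```

```text
{'time': 0.0, 'joint_positions': array([ 1.16209123,  0.32182977, -0.07006386,  1.45169053,  0.02262976,
        1.37082683, -0.05690493]), 'qd': array([ 0.00012205, -0.00015437,  0.00272419,  0.00098319,  0.00099365,
       -0.00053467, -0.00189963]), 'joint_torque': array([ 4.92234194e-04, -4.91289997e+01, -4.03542425e-01, -3.12525916e+01,
       -6.38807681e-02,  4.39524197e-02,  1.84379073e-04]), 'position': array([ 0.26641805, -0.59229494,  0.23544917]), 'tool_rot': array([-3.06980027e+00, -6.58826672e-01,  8.56467157e-04]), 'ft_force': array([-0.16524852, -0.77503093, -0.33280435]), 'torque': array([ 0.08067761,  0.00851021, -0.04865727]), 'grip_force': 0.0, 'grip_width': 1.0007554017705937}
top [[405.613923     0.         255.91989177]
 [  0.         405.613923   186.19931659]
 [  0.           0.           1.        ]] [[-0.01122215 -0.99120823  0.13183442  0.42650466]
 [-0.99976766  0.0086958  -0.01972315  0.02650642]
 [ 0.01840335 -0.13202513 -0.99107552  0.74315304]
 [ 0.          0.          0.          1.        ]]
scene [[418.73489727   0.         258.04157301]
 [  0.         418.73489727 198.19579665]
 [  0.           0.           1.        ]] [[ 0.35984288  0.49685235 -0.78971567  1.19465443]
 [ 0.93300508 -0.19509241  0.30239125 -0.25099496]
 [-0.00382373 -0.84562208 -0.53376838  0.48373142]
 [ 0.          0.          0.          1.        ]]
```

View pics/top0.png

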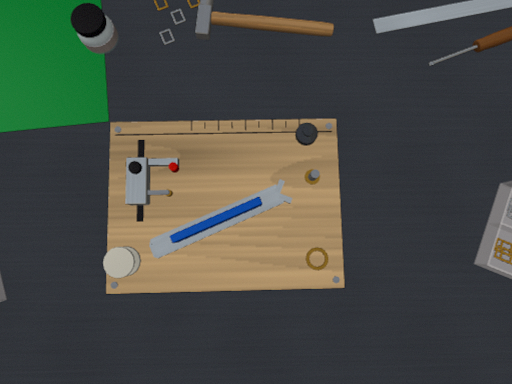

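View pics/scene0.png

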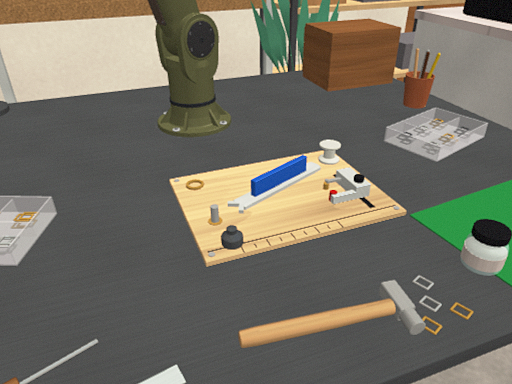

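The top view shows the post at about (314,174), the red stop (173,167), the roller (169,193) and the blue ridge from (172,238) to (260,202). The fork is at (285,190), the spool at (120,262), the ring at (317,258) and the weight at (307,134). The scene view agrees with this layout.

```bash
cat > h.py <<'E'
import numpy as np,cv2
from scipy.spatial.transform import Rotation as R
def world(d,uv,z=None):
    "pixels -> world; on the plane z, or by depth"
    uv=np.atleast_2d(np.asarray(uv,float)); ray=np.c_[uv,np.ones(len(uv))]@np.linalg.inv(d["K"]).T
    D=ray@d["T"][:3,:3].T; o=d["T"][:3,3]
    s=d["depth"][uv[:,1].astype(int),uv[:,0].astype(int)] if z is None else (z-o[2])/D[:,2]
    return o+D*np.reshape(s,(-1,1))
def edge(d):
    "origin xy, angle, of the straightedge from the ridge top (z .058) in the top view"
    f=d["frame"].astype(int); m=(f[:,:,2]>90)&(f[:,:,2]>2.0*f[:,:,0])&(f[:,:,2]>1.6*f[:,:,1])
    v,u=np.nonzero(m); p=world(d,np.c_[u,v]); p=p[(p[:,2]>.05)&(p[:,2]<.066)]
    (c,wh,a)=cv2.minAreaRect(p[:,:2].astype(np.float32)); b=cv2.boxPoints((c,wh,a))
    e=b[1]-b[0] if np.linalg.norm(b[1]-b[0])>np.linalg.norm(b[2]-b[1]) else b[2]-b[1]
    L=np.linalg.norm(e); e=e/L; e=e if e[1]>0 else -e
    return np.array(c)-e*.1325,np.arctan2(e[1],e[0]),min(wh),L,np.median(p[:,2])
E
python3 - <<'E'
from h import *
d=np.load("top0.npz"); d={k:d[k] for k in d}
f=d["frame"].astype(int)
# bed screws
sc=world(d,[[118,130],[329,127],[336,280],[115,285]],.012); print("screws",sc.round(4))
jx=(sc[0]-sc[1]+sc[3]-sc[2])[:2]; print("jig x angle deg",np.degrees(np.arctan2(jx[1],jx[0])))
for n,u,z in [("post",(314,174.5),.047),("stop",(173.5,167),.034),("roller",(169,193),.027),("spool",(119,263),.056),("ring",(317,258.5),.018),("weight",(307,133),.048)]:
    print(n,world(d,[u],z).round(4),world(d,[u]).round(4))
m=((f[:,:,0]>150)&(f[:,:,1]<60)); v,u=np.nonzero(m); print("red",u.mean(),v.mean(),world(d,[[u.mean(),v.mean()]],.034).round(4))
o,a,w,L,z=edge(d); print("edge",o,np.degrees(a),w,L,z)
E
```

```text
screws [[ 0.6304  0.2648  0.012 ]
 [ 0.6337 -0.1253  0.012 ]
 [ 0.355  -0.128   0.012 ]
 [ 0.3514  0.2607  0.012 ]]
jig x angle deg 90.5056847497325
post [[ 0.5388 -0.0888  0.047 ]] [[ 0.5389 -0.0889  0.0466]]
stop [[0.5564 0.1578 0.034 ]] [[0.5561 0.1575 0.0354]]
roller [[0.511  0.1663 0.027 ]] [[0.5111 0.1664 0.0263]]
spool [[0.3915 0.2412 0.056 ]] [[0.3915 0.2415 0.0552]]
ring [[ 0.3932 -0.0944  0.018 ]] [[ 0.3929 -0.0955  0.0116]]
weight [[ 0.6129 -0.0785  0.048 ]] [[ 0.6128 -0.0785  0.0482]]
red 172.34782608695653 166.0 [[0.5582 0.1599 0.034 ]]
edge [ 0.51478736 -0.04063181] 113.330765 0.013495421037077904 0.16305624 0.05779715330204904
```

The edge origin is at (0.515, -0.041), lying 22.8° askew to the jig. The post is at (0.539, -0.089) and the carriage sits about +5 mm from its middle setting. I'll grasp the ridge at edge x = 175 mm, going over a waypoint first.

```bash
A='{"claw":60,"dx":374,"dy":-262,"dz":35,"spin":-89}'; python3 -m jog '[{"claw":60,"dx":374,"dy":-262,"dz":35,"spin":-60},{"claw":60,"dx":374,"dy":-262,"dz":35,"spin":-60},{"claw":60,"dx":374,"dy":-262,"dz":35,"spin":-60},{"claw":60,"dx":374,"dy":-262,"dz":35,"spin":-60},{"claw":60,"dx":374,"dy":-262,"dz":35,"spin":-60},{"claw":60,"dx":374,"dy":-262,"dz":35,"spin":-60},{"claw":60,"dx":374,"dy":-262,"dz":35,"spin":-60},{"claw":60,"dx":374,"dy":-262,"dz":35,"spin":-60},{"claw":60,"dx":374,"dy":-262,"dz":35,"spin":-60},{"claw":60,"dx":374,"dy":-262,"dz":35,"spin":-60},{"claw":60,"dx":455,"dy":-576,"dz":115,"spin":-89},{"claw":60,"dx":455,"dy":-576,"dz":115,"spin":-89},{"claw":60,"dx":455,"dy":-576,"dz":115,"spin":-89},{"claw":60,"dx":455,"dy":-576,"dz":115,"spin":-89},{"claw":60,"dx":455,"dy":-576,"dz":115,"spin":-89},{"claw":60,"dx":455,"dy":-576,"dz":115,"spin":-89},{"claw":60,"dx":455,"dy":-576,"dz":115,"spin":-89},{"claw":60,"dx":455,"dy":-576,"dz":115,"spin":-89},{"claw":60,"dx":455,"dy":-576,"dz":115,"spin":-89},{"claw":60,"dx":455,"dy":-576,"dz":115,"spin":-89}]' 12
cat > st.py <<'E'
from bench import *
from h import *
s=get_state(); M=R.from_rotvec(s["tool_rot"]).as_matrix()
P=s["position"]; f=s["ft_force"]
print("t",round(s["time"],2),"tcp mm",(P*1e3).round(1),"yaw(tool x)",np.degrees(np.arctan2(M[1,0],M[0,0])).round(2),"tilt",np.degrees(np.arccos(-M[2,2])).round(2),
"F tool",(M.T@f).round(2),"Mz",s["torque"].round(2),"grip",round(s["grip_force"],1),round(s["grip_width"]*87,1))
E
python3 st.py
```

```text
time: 1.77
position: [0.4427, 0.1264, 0.1205]
tool_rot: [-1.714, -2.629, -0.002]
ft_force: [-0.6, 1.2, 0.4]
grip_width: 0.691
grip_force: 0.0
t 1.77 tcp mm [442.7 126.4 120.5] yaw(tool x) 113.8 tilt 0.21 F tool [ 1.36 -0.11 -0.42] Mz [-0.02 -0.08  0.03] grip 0.0 60.1
```

```bash
python3 -m jog '[{"claw":60,"dx":0,"dy":0,"dz":40,"spin":0.5},{"claw":60,"dx":0,"dy":0,"dz":75,"spin":0.5},{"claw":60,"dx":0,"dy":0,"dz":75,"spin":0.5},{"claw":60,"dx":0,"dy":0,"dz":75,"spin":0.5},{"claw":60,"dx":0,"dy":0,"dz":75,"spin":0.5}]' 12; python3 st.py; python3 -m jog '[{"claw":5,"dx":0,"dy":0,"dz":0,"spin":0},{"claw":5,"dx":0,"dy":0,"dz":0,"spin":0},{"claw":5,"dx":0,"dy":0,"dz":0,"spin":0},{"claw":5,"dx":0,"dy":0,"dz":0,"spin":0},{"claw":5,"dx":0,"dy":0,"dz":0,"spin":0},{"claw":5,"dx":0,"dy":0,"dz":0,"spin":0},{"claw":5,"dx":0,"dy":0,"dz":0,"spin":0},{"claw":5,"dx":0,"dy":0,"dz":0,"spin":0}]' 12; python3 st.py
```

```text
time: 2.18
position: [0.4461, 0.1194, 0.0478]
tool_rot: [1.74, 2.615, 0.002]
ft_force: [-0.6, 0.1, 0.5]
grip_width: 0.686
grip_force: 0.0
t 2.18 tcp mm [446.1 119.4  47.8] yaw(tool x) 112.71 tilt 0.07 F tool [ 0.3  -0.48 -0.52] Mz [ 0.03 -0.17  0.01] grip 0.0 59.7
time: 2.85
position: [0.4453, 0.1192, 0.0465]
tool_rot: [1.74, 2.616, 0.0]
ft_force: [3.0, 1.2, -0.2]
grip_width: 0.17
grip_force: 1.5
t 2.85 tcp mm [445.3 119.2  46.5] yaw(tool x) 112.73 tilt 0.01 F tool [-0.05  3.24  0.23] Mz [ 0.28 -0.83 -0.  ] grip 1.5 14.8
```

```bash
python3 -m jog '[{"claw":5,"dx":0,"dy":0,"dz":0,"spin":0},{"claw":5,"dx":0,"dy":0,"dz":0,"spin":0},{"claw":5,"dx":0,"dy":0,"dz":0,"spin":0},{"claw":5,"dx":0,"dy":0,"dz":0,"spin":0}]' 12; python3 - <<'E'
exec(open("st.py").read())
d=get_image("top");o,a,*r=edge(d);print("edge",(o*1e3).round(1),np.degrees(a).round(2),r)
cv2.imwrite("pics/top1.png",d["frame"][:,:,::-1])
post=np.array([538.8,-88.8]);D=post-o*1e3
print("delta in tool x,y", (M.T@[*D,0]).round(1))
E
```

```text
time: 3.18
position: [0.4454, 0.1192, 0.0465]
tool_rot: [1.74, 2.616, 0.0]
ft_force: [0.2, -0.1, 0.3]
grip_width: 0.159
grip_force: 12.0
t 3.18 tcp mm [445.4 119.2  46.5] yaw(tool x) 112.73 tilt 0.01 F tool [-0.19  0.13 -0.3 ] Mz [ 0.08 -0.26  0.12] grip 12.0 13.8
edge [526.5 -72.5] 112.89 [0.013445444405078888, np.float32(0.09534094), np.float64(0.05766868980346851)]
delta in tool x,y [-19.8   5.1   0. ]
```

The gripper has the ridge, pads at 13.8 mm. The fork needs about -53.7 mm along tool x and +5.8 mm along tool y to reach the post, so I'll approach it short and then feel for contact.

```bash
python3 -m jog '[{"claw":5,"dx":-10,"dy":2,"dz":0,"spin":0},{"claw":5,"dx":-22,"dy":4,"dz":0,"spin":0},{"claw":5,"dx":-34,"dy":6,"dz":0,"spin":0},{"claw":5,"dx":-42,"dy":6,"dz":0,"spin":0},{"claw":5,"dx":-46,"dy":6,"dz":0,"spin":0},{"claw":5,"dx":-48,"dy":6,"dz":0,"spin":0},{"claw":5,"dx":-48,"dy":6,"dz":0,"spin":0},{"claw":5,"dx":-48,"dy":6,"dz":0,"spin":0}]' 12; python3 st.py;  python3 -m jog '[{"claw":5,"dx":-0.7,"dy":0,"dz":0,"spin":0},{"claw":5,"dx":-1.4,"dy":0,"dz":0,"spin":0},{"claw":5,"dx":-2,"dy":0,"dz":0,"spin":0},{"claw":5,"dx":-2,"dy":0,"dz":0,"spin":0}]' 12; python3 - <<'E'
exec(open("st.py").read())
d=get_image("top");cv2.imwrite("pics/top2.png",cv2.resize(d["frame"][110:300,90:350,::-1],None,fx=3,fy=3,interpolation=cv2.INTER_CUBIC))
E
```

```text
time: 3.9
position: [0.4697, 0.0763, 0.0465]
tool_rot: [1.74, 2.614, -0.001]
ft_force: [1.7, -0.8, 1.2]
grip_width: 0.155
grip_force: 12.0
t 3.9 tcp mm [469.7  76.3  46.5] yaw(tool x) 112.7 tilt 0.08 F tool [-1.42  1.24 -1.2 ] Mz [-0.21 -0.35 -0.05] grip 12.0 13.5
time: 4.23
position: [0.4698, 0.0761, 0.0465]
tool_rot: [-1.739, -2.616, -0.0]
ft_force: [-0.6, 2.3, 1.4]
grip_width: 0.16
grip_force: 12.0
t 4.23 tcp mm [469.8  76.1  46.5] yaw(tool x) 112.77 tilt 0.04 F tool [ 2.34  0.32 -1.39] Mz [ 0.46  0.04 -0.08] grip 12.0 13.9
```

View pics/top2.png

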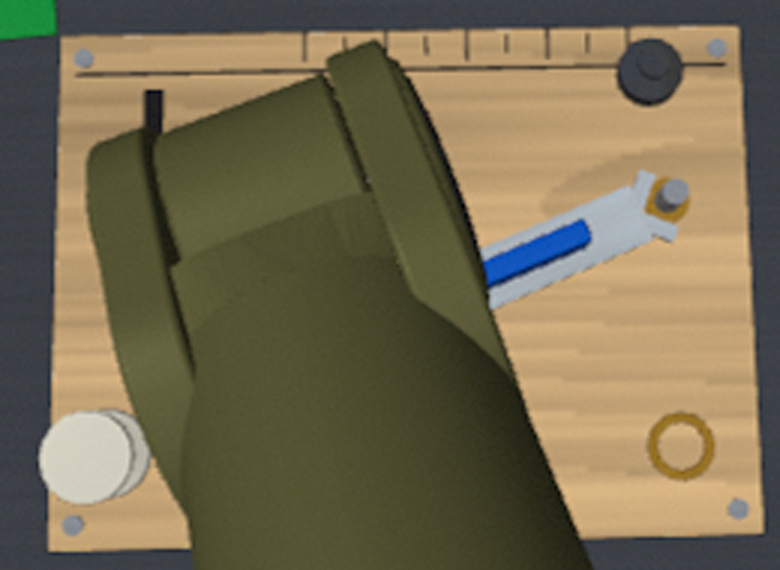

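The fork tips now straddle the post at about (668,195) in the crop, with a small gap left. I'll creep in.

```bash
for i in 1 2; do python3 -m jog '[{"claw":5,"dx":-0.5,"dy":0,"dz":0,"spin":0},{"claw":5,"dx":-1,"dy":0,"dz":0,"spin":0},{"claw":5,"dx":-1,"dy":0,"dz":0,"spin":0}]' 12 >/dev/null; python3 st.py; done
```

```text
t 4.53 tcp mm [470.4  74.6  46.5] yaw(tool x) 112.74 tilt 0.01 F tool [ 3.3  -0.39 -2.04] Mz [0.58 0.09 0.02] grip 12.0 13.8
t 4.78 tcp mm [471.   73.4  46.6] yaw(tool x) 112.72 tilt 0.01 F tool [ 3.17  0.   -2.04] Mz [ 0.57  0.04 -0.  ] grip 12.0 14.1
```

```bash
for i in 1 2 3; do python3 -m jog '[{"claw":5,"dx":-0.5,"dy":0,"dz":0,"spin":0},{"claw":5,"dx":-1,"dy":0,"dz":0,"spin":0},{"claw":5,"dx":-1,"dy":0,"dz":0,"spin":0}]' 12 >/dev/null; python3 st.py; done
```

```text
t 5.03 tcp mm [471.4  72.5  46.5] yaw(tool x) 112.72 tilt 0.01 F tool [ 3.09  0.11 -1.83] Mz [0.54 0.04 0.02] grip 12.0 14.3
t 5.28 tcp mm [471.7  71.6  46.5] yaw(tool x) 112.72 tilt 0.01 F tool [ 2.12 -0.65 -1.66] Mz [ 0.53  0.1  -0.01] grip 12.0 13.7
t 5.53 tcp mm [472.1  70.6  46.5] yaw(tool x) 112.72 tilt 0.01 F tool [ 3.07 -0.08 -2.47] Mz [ 0.56  0.16 -0.01] grip 12.0 13.8
```

```bash
for i in 1 2; do python3 -m jog '[{"claw":5,"dx":-0.5,"dy":0,"dz":0,"spin":0},{"claw":5,"dx":-1,"dy":0,"dz":0,"spin":0},{"claw":5,"dx":-1,"dy":0,"dz":0,"spin":0}]' 12 >/dev/null; python3 st.py; done;  python3 - <<'E'
exec(open("st.py").read())
d=get_image("top");cv2.imwrite("pics/top3.png",cv2.resize(d["frame"][140:220,240:350,::-1],None,fx=7,fy=7,interpolation=cv2.INTER_CUBIC))
b=np.argwhere((d["frame"][:,:,2]>120)&(d["frame"][:,:,0]<60));b=b[b[:,1].argmax()];print("ridge end",world(d,[b[::-1]],.058).round(4))
E
```

```text
t 5.78 tcp mm [472.3  70.3  46.5] yaw(tool x) 112.74 tilt 0.03 F tool [ 5.82  0.43 -3.12] Mz [0.91 0.22 0.04] grip 12.0 14.2
t 6.03 tcp mm [472.6  69.8  46.5] yaw(tool x) 112.77 tilt 0.05 F tool [ 5.88  0.75 -2.65] Mz [1.12 0.31 0.12] grip 12.0 13.8
t 6.03 tcp mm [472.6  69.8  46.5] yaw(tool x) 112.77 tilt 0.05 F tool [ 5.88  0.75 -2.65] Mz [1.12 0.31 0.12] grip 12.0 13.8
ridge end [[ 0.5175 -0.0436  0.058 ]]
```

View pics/top3.png

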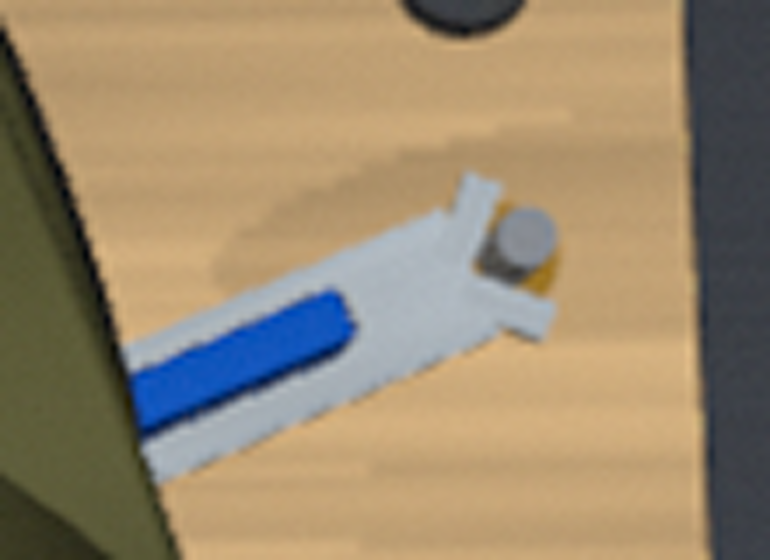

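The force has stepped up from 3 to 6 N and the TCP lags its command, so the fork is touching the post. I'll press a little more and hold for step 1.

```bash
python3 -m jog '[{"claw":5,"dx":-0.5,"dy":0,"dz":0,"spin":0},{"claw":5,"dx":-1,"dy":0,"dz":0,"spin":0},{"claw":5,"dx":-1,"dy":0,"dz":0,"spin":0}]' 16 >/dev/null; python3 st.py;python3 -m jog '[{"claw":5,"dx":-0.5,"dy":0,"dz":0,"spin":0},{"claw":5,"dx":-1,"dy":0,"dz":0,"spin":0},{"claw":5,"dx":-1,"dy":0,"dz":0,"spin":0},{"claw":5,"dx":-1,"dy":0,"dz":0,"spin":0}]' 16 >/dev/null; python3 st.py
```

```text
t 6.33 tcp mm [472.7  69.7  46.5] yaw(tool x) 112.8 tilt 0.11 F tool [ 8.12 -0.52 -4.4 ] Mz [1.53 0.55 0.1 ] grip 16.0 14.3
t 6.67 tcp mm [472.7  69.6  46.5] yaw(tool x) 112.83 tilt 0.17 F tool [ 9.8 -0.  -4.8] Mz [1.86 0.7  0.1 ] grip 16.0 14.2
```

Held firmly on the post at about 7 N, with no lateral force, so the V is seated. Next I'll swing along the arc (r = 170 mm) through the first 10°, before the roller.

```bash
python3 -m jog '[{"claw":5,"dx":0,"dy":3,"dz":0,"spin":1},{"claw":5,"dx":0,"dy":5.9,"dz":0,"spin":2},{"claw":5,"dx":0,"dy":8.9,"dz":0,"spin":3},{"claw":5,"dx":-0.2,"dy":11.9,"dz":0,"spin":4},{"claw":5,"dx":-0.2,"dy":14.8,"dz":0,"spin":5},{"claw":5,"dx":-0.2,"dy":14.8,"dz":0,"spin":5}]' 16 >/dev/null; python3 st.py
```

```text
t 7.17 tcp mm [486.9  74.9  46.5] yaw(tool x) 107.79 tilt 0.14 F tool [ 8.03  0.11 -2.58] Mz [1.65 0.45 0.1 ] grip 16.0 13.6
```

```bash
python3 -m jog '[{"claw":5,"dx":0,"dy":3,"dz":0,"spin":1},{"claw":5,"dx":-0.1,"dy":5.9,"dz":0,"spin":2},{"claw":5,"dx":-0.2,"dy":8.9,"dz":0,"spin":3},{"claw":5,"dx":-0.4,"dy":11.9,"dz":0,"spin":4},{"claw":5,"dx":-0.6,"dy":14.8,"dz":0,"spin":5},{"claw":5,"dx":-0.6,"dy":14.8,"dz":0,"spin":5}]' 16 >/dev/null; python3 st.py;  python3 -m jog '[{"claw":5,"dx":0,"dy":1.5,"dz":0,"spin":0.5},{"claw":5,"dx":0,"dy":3,"dz":0,"spin":1},{"claw":5,"dx":-0.1,"dy":4.5,"dz":0,"spin":1.5},{"claw":5,"dx":-0.1,"dy":5.9,"dz":0,"spin":2},{"claw":5,"dx":-0.1,"dy":5.9,"dz":0,"spin":2}]' 16 >/dev/null; python3 st.py
```

```text
t 7.67 tcp mm [501.6  79.1  46.5] yaw(tool x) 102.8 tilt 0.16 F tool [ 8.32  0.75 -1.53] Mz [1.74 0.23 0.1 ] grip 16.0 13.8
t 8.08 tcp mm [507.1  80.2  46.5] yaw(tool x) 100.83 tilt 0.15 F tool [ 7.78  0.25 -2.35] Mz [1.66 0.33 0.11] grip 16.0 13.7
```

```bash
for i in 1 2 3; do python3 -m jog '[{"claw":5,"dx":0,"dy":1.5,"dz":0,"spin":0.5},{"claw":5,"dx":0,"dy":3,"dz":0,"spin":1},{"claw":5,"dx":0,"dy":3,"dz":0,"spin":1}]' 16 >/dev/null; python3 st.py; done
```

```text
t 8.33 tcp mm [509.8  80.7  46.5] yaw(tool x) 99.83 tilt 0.15 F tool [ 8.56 -0.6  -2.82] Mz [1.63 0.46 0.21] grip 16.0 14.1
t 8.58 tcp mm [511.4  80.9  46.5] yaw(tool x) 98.84 tilt 0.23 F tool [ 8.12 -5.46 -7.94] Mz [1.46 1.39 0.26] grip 16.1 14.2
t 8.83 tcp mm [513.8  81.3  46.5] yaw(tool x) 97.84 tilt 0.3 F tool [ 7.22 -7.15 -9.39] Mz [1.36 1.79 0.25] grip 16.0 13.6
```

Roller contact came at yaw 99.5°; lateral force is 7 N and steady. I'll continue in 1° steps.

```bash
for i in 1 2 ; do python3 -m jog '[{"claw":5,"dx":0,"dy":1.5,"dz":0,"spin":0.5},{"claw":5,"dx":0,"dy":3,"dz":0,"spin":1},{"claw":5,"dx":0,"dy":3,"dz":0,"spin":1}]' 16 >/dev/null; python3 st.py; done
```

```text
t 9.08 tcp mm [518.   81.9  46.5] yaw(tool x) 96.84 tilt 0.16 F tool [ 7.7  -1.92 -1.59] Mz [1.59 0.42 0.09] grip 15.9 14.1
t 9.33 tcp mm [521.9  82.3  46.5] yaw(tool x) 95.81 tilt 0.14 F tool [ 7.96 -0.99 -2.38] Mz [1.59 0.33 0.15] grip 15.9 13.6
```

```bash
for i in 1 2 ; do python3 -m jog '[{"claw":5,"dx":0,"dy":1.5,"dz":0,"spin":0.5},{"claw":5,"dx":0,"dy":3,"dz":0,"spin":1},{"claw":5,"dx":0,"dy":3,"dz":0,"spin":1}]' 16 >/dev/null; python3 st.py; done;  python3 -m jog '[{"claw":5,"dx":0,"dy":0.7,"dz":0,"spin":0.25},{"claw":5,"dx":0,"dy":1.5,"dz":0,"spin":0.5},{"claw":5,"dx":0,"dy":1.5,"dz":0,"spin":0.5}]' 16 >/dev/null; python3 st.py
```

```text
t 9.58 tcp mm [525.   82.6  46.5] yaw(tool x) 94.81 tilt 0.15 F tool [ 8.26 -0.15 -1.61] Mz [1.61 0.27 0.12] grip 16.0 14.0
t 9.83 tcp mm [528.   82.9  46.5] yaw(tool x) 93.81 tilt 0.15 F tool [ 6.33 -1.25 -0.96] Mz [1.63 0.26 0.08] grip 16.0 14.1
t 10.08 tcp mm [529.3  83.   46.5] yaw(tool x) 93.32 tilt 0.15 F tool [ 7.08 -1.1  -0.68] Mz [1.57 0.36 0.12] grip 16.0 14.3
```

```bash
for i in 1 2 3; do python3 -m jog '[{"claw":5,"dx":0,"dy":0.6,"dz":0,"spin":0.2},{"claw":5,"dx":0,"dy":1.2,"dz":0,"spin":0.4},{"claw":5,"dx":0,"dy":1.2,"dz":0,"spin":0.4}]' 16 >/dev/null; python3 st.py; done
```

```text
t 10.33 tcp mm [530.6  83.1  46.5] yaw(tool x) 92.93 tilt 0.15 F tool [ 7.68 -0.38 -1.32] Mz [1.59 0.36 0.16] grip 16.0 13.6
t 10.58 tcp mm [532.9  83.2  46.6] yaw(tool x) 92.51 tilt 0.23 F tool [7.29 2.33 2.72] Mz [ 1.59 -0.53 -0.03] grip 16.0 14.1
t 10.83 tcp mm [534.7  83.2  46.6] yaw(tool x) 92.08 tilt 0.29 F tool [7.69 2.71 3.53] Mz [ 1.59 -0.71 -0.13] grip 16.0 13.8
```

The lateral force has reversed, so the spring is now driving the edge inwards. The last bit I'll do in fine steps.

```bash
for i in 1 2; do python3 -m jog '[{"claw":5,"dx":0,"dy":0.6,"dz":0,"spin":0.2},{"claw":5,"dx":0,"dy":0.6,"dz":0,"spin":0.2},{"claw":5,"dx":0,"dy":0.6,"dz":0,"spin":0.2}]' 16 >/dev/null; python3 st.py; done
```

```text
t 11.08 tcp mm [535.   83.2  46.6] yaw(tool x) 91.9 tilt 0.26 F tool [7.74 2.43 2.03] Mz [ 1.65 -0.53 -0.01] grip 16.0 13.8
t 11.33 tcp mm [535.   83.3  46.5] yaw(tool x) 91.73 tilt 0.2 F tool [6.99 0.18 0.88] Mz [ 1.61 -0.27  0.1 ] grip 16.0 13.6
```

The edge rests on the stop: TCP halted at x = 535.0. I'll bear on it slightly, hold, then open.

```bash
python3 -m jog '[{"claw":5,"dx":0,"dy":0.6,"dz":0,"spin":0.1},{"claw":5,"dx":0,"dy":0.6,"dz":0,"spin":0.1},{"claw":5,"dx":0,"dy":0.6,"dz":0,"spin":0.1},{"claw":5,"dx":0,"dy":0.6,"dz":0,"spin":0.1},{"claw":5,"dx":0,"dy":0.6,"dz":0,"spin":0.1}]' 16 >/dev/null; python3 st.py; python3 -m jog '[{"claw":5,"dx":1,"dy":0,"dz":0,"spin":0},{"claw":5,"dx":1.5,"dy":0,"dz":0,"spin":0},{"claw":5,"dx":1.5,"dy":0,"dz":0,"spin":0}]' 8 >/dev/null; python3 st.py; python3 -m jog '[{"claw":22,"dx":0,"dy":0,"dz":0,"spin":0},{"claw":30,"dx":0,"dy":0,"dz":0,"spin":0},{"claw":40,"dx":0,"dy":0,"dz":0,"spin":0},{"claw":40,"dx":0,"dy":0,"dz":0,"spin":0},{"claw":40,"dx":0,"dy":0,"dz":0,"spin":0},{"claw":40,"dx":0,"dy":0,"dz":0,"spin":0}]' 8 >/dev/null; python3 st.py
```

```text
t 11.75 tcp mm [535.1  83.2  46.5] yaw(tool x) 91.64 tilt 0.16 F tool [ 6.87 -0.22 -1.32] Mz [1.67 0.14 0.08] grip 16.0 14.0
t 12.0 tcp mm [535.1  83.3  46.5] yaw(tool x) 91.57 tilt 0.06 F tool [ 5.32 -1.07 -0.74] Mz [1.24 0.12 0.12] grip 8.0 14.1
t 12.5 tcp mm [535.1  81.9  46.5] yaw(tool x) 91.5 tilt 0.03 F tool [ 0.78 -0.32  0.24] Mz [-0.05 -0.1   0.01] grip 0.0 38.4
```

Released. I'll lift clear, move the arm aside and look.

```bash
python3 -m jog '[{"claw":40,"dx":0,"dy":0,"dz":-20,"spin":0},{"claw":40,"dx":0,"dy":0,"dz":-55,"spin":0},{"claw":40,"dx":0,"dy":0,"dz":-95,"spin":0},{"claw":40,"dx":0,"dy":0,"dz":-130,"spin":0},{"claw":40,"dx":0,"dy":0,"dz":-150,"spin":0},{"claw":40,"dx":-40,"dy":0,"dz":-150,"spin":0},{"claw":40,"dx":-80,"dy":0,"dz":-150,"spin":0},{"claw":40,"dx":-120,"dy":0,"dz":-150,"spin":0},{"claw":40,"dx":-160,"dy":0,"dz":-150,"spin":0},{"claw":40,"dx":-200,"dy":0,"dz":-150,"spin":0},{"claw":40,"dx":-240,"dy":0,"dz":-150,"spin":0},{"claw":40,"dx":-280,"dy":0,"dz":-150,"spin":0},{"claw":40,"dx":-320,"dy":0,"dz":-150,"spin":0},{"claw":40,"dx":-350,"dy":0,"dz":-150,"spin":0},{"claw":40,"dx":-350,"dy":0,"dz":-150,"spin":0},{"claw":40,"dx":-350,"dy":0,"dz":-150,"spin":0}]' >/dev/null; python3 - <<'E'
exec(open("st.py").read())
d=get_image("top");cv2.imwrite("pics/top4.png",cv2.resize(d["frame"][110:300,90:350,::-1],None,fx=3,fy=3,interpolation=cv2.INTER_CUBIC))
o,a,*r=edge(d);print(o,np.degrees(a),r)
E
```

```text
t 13.83 tcp mm [ 543.4 -270.1  195.9] yaw(tool x) 91.25 tilt 0.05 F tool [ 1.46  0.33 -0.6 ] Mz [ 0.04 -0.11  0.  ] grip 0.0 39.9
[ 0.54031072 -0.09039207] 91.806114 [0.013629460707306862, np.float32(0.16266291), np.float64(0.057688526207174684)]
```

View pics/top4.png

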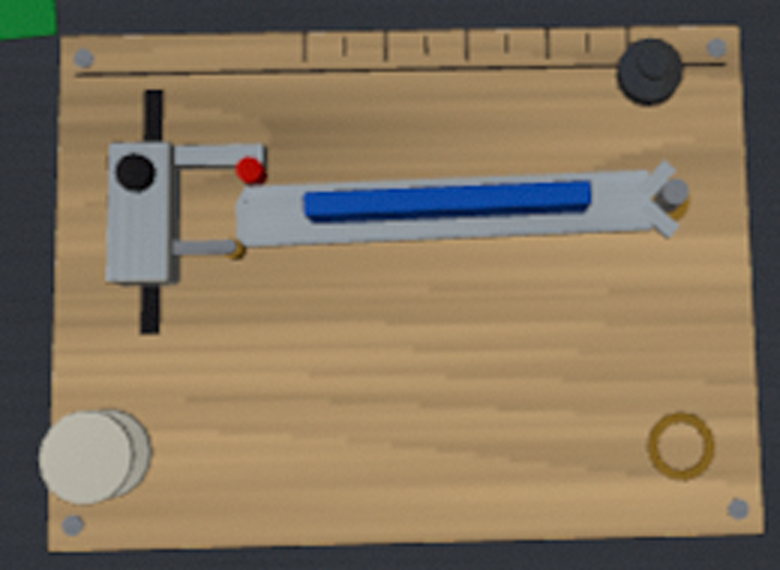

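The fork is on the post (672,200), the edge lies against the red stop (250,172), and the roller (236,248) sits behind the left bevel. The ring, weight and spool have not moved, so I'm handing in.

```bash
python3 -c "
from bench import *
print(close_job())"
```

```text
the job is handed in; nothing more can be done
None
```

The straightedge is set: fork on the post, side against the red stop and the roller behind the bevel, with the arm clear and the ring, weight and spool where they were; the job is handed in at about 14 s, and no verdict was returned.

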